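Put the hand lens away and lower the heavy case lid

TASK

Put the blue hand lens from the paper plate into the empty blue tray of the instrument case, lying flat, setting it down rather than dropping it in. Then lower the open lid, which has a steel bar to hold it by, until the case is fully closed, without letting the heavy lid slam, and let go. Leave the other things on the bench where they are.

Things in the scene. Friction and masses are not known exactly. Their poses are not given: they have to be found in the camera images.
- lens_center (a point): Blue plastic hand lens, 140 long, lying flat on a paper plate; this point is its middle, half-way up its 18 thickness. x runs from the handle's end (-70) to the head's far end (+70), z up. Straight handle 24 wide, 18 thick, from x -70 to +5; round head 66 across, 14 thick, centred at x +37. About 90 g, balanced near x 0. At the start its x is within 75 degrees of the robot's x.
- plate: Loose cream paper plate under the lens, 244 across its rim, 18 high; its flat floor is 196 across and 5 mm thick (top 5 mm above the bench). Origin: centre of its underside.
- case: Aluminium instrument case, fixed to the bench: an open box 190 deep (its x) by 250 wide (its y) by 70 high, walls 6. Origin: centre of its underside; x points from its front (the robot's side) to its hinge side, z up. Two trays, blue and grey, stand side by side in it, their middles at y +58 and -58.
- lamp (a point): Middle of the underside of a slim LED bar light, 40 deep (case's x) and 330 long (case's y), fixed to the case and hanging 456 above the bench over the hinge side, on two posts 14 thick at the bar's ends (y +-145, case x +128). It leaves no room for a gripper pointing straight down on the open lid's bar: come in from the robot's side with the tool leaning about 40 degrees.
- tray_floor (a point): Middle of the inner floor of the empty blue tray, 9 above the bench; axes parallel to the case's. Inside it is 168 (x) by 106 (y), its walls rise 23 above this floor. It may be the left or the right one of the two trays (y +58 or -58 of the case); the grey tray holds other tools.
- hinge (a point): Middle of the lid's hinge line, at x +95, 77 above the bench, in the case; the line runs along the case's y; axes parallel to the case's.
- lid_bar (a point): Middle of the round steel bar along the lid's free edge, 14 thick, parallel to the hinge line and 235 from it, free over 128 of length between its two brackets. 45 of open space lies between the bar's axis and the lid's edge. With the lid closed it is 77 above the bench, in front of the case.
- lid (a joint): Angle of the blue lid (188 x 250 x 12 mm, 0.64 to 0.86 kg) in rad: 0 closed (level), 1.57 upright, 1.7 the stop. The bar lies at hinge + 235 mm x (-cos, 0, sin) in the case's frame. A stiff hinge (0.35 N m) holds the lid above some 1.2 rad; let go below that it falls ever faster and slams. No latch: its weight keeps it closed.
- jar: Specimen jar, 68 across, 85 high, origin at the centre of its underside. Leave alone.
- wash_bottle: Bottle with red cap, 60 across, 160 high, origin at the centre of its underside. Leave alone.
- beaker: Clear beaker, 72 across, 90 high, origin at the centre of its underside. Leave alone.
- forceps: Light blue plastic forceps lying on the bench, 130 long, 12 high, origin at the centre of the underside. Leave alone.
- lens: The same hand lens; origin at the middle of its underside, 9 mm below its centre point, same axes.
There are look-alikes about, which are no part of the job. What is shaped like the lens but black or brown is not meant.

How it is judged:
On the way, in this order (a step that is already met when the one before it is completed fails the run):
1. the hand lens lies flat in the blue tray, released, with the lid still open (x of lens_center in the frame of tray_floor between -0.03 and 0.03 m and y of lens_center in the frame of tray_floor between -0.042 and 0.042 m and z of lens_center in the frame of tray_floor between 0 and 0.018 m and angle between lens_center's own z axis and vertical below 0.2 rad and contact force between the fingers and lens below 0.05 N and linear speed of lens below 0.03 m/s and value of joint lid above 0.6 rad), for 0.2 s.
2. the lid is closed (value of joint lid below 0.03 rad), for 0.2 s.
At the end, for the whole second after the job is handed in: The lens lies flat (within 11 degrees) inside the blue tray (centre within 30 mm along and 42 mm across of the tray's middle), and the lid is closed to within 0.03 rad, at rest and let go (x of lens_center in the frame of tray_floor between -0.03 and 0.03 m and y of lens_center in the frame of tray_floor between -0.042 and 0.042 m and z of lens_center in the frame of tray_floor between 0 and 0.018 m and angle between lens_center's own z axis and vertical below 0.2 rad and value of joint lid below 0.03 rad and linear speed of lens below 0.03 m/s); the robot touches nothing.
It fails at once if the lid slams: it swings down faster than 1.6 rad/s within 0.2 rad of closed (value of joint lid below 0.2 rad and velocity of joint lid below -1.6 rad/s).
It fails at once if the lens is dropped into the case from more than 35 mm above the tray's floor (x of lens_center in the frame of tray_floor between -0.15 and 0.15 m and y of lens_center in the frame of tray_floor between -0.15 and 0.15 m and contact force between the fingers and lens below 0.02 N and z of lens_center in the frame of tray_floor above 0.044 m and linear speed of lens above 0.25 m/s).
It fails at once if another thing on the bench is moved by more than 30 mm (distance of any of jar, wash_bottle, beaker, forceps from where it was at the start of the episode above 0.03 m).
It fails at once if the jar, bottle or beaker is tipped over (angle between any of jar, wash_bottle, beaker's own z axis and vertical above 0.4 rad).
It also fails if it takes over 64 s, if anything falls off the work surface, if the arm or the gripper's body presses on something with over 40 N, if the wrist force passes 120 N, or if a joint passes its speed limit or range.

ROBOT

A 7-joint arm with a two-finger parallel gripper is mounted at the origin on the work surface. World frame = base frame: x ahead of the robot, y to its left, z up, the work surface at z = 0. Lengths are in m, angles in rad, forces in N, time in s.
With the tool pointing down it reaches from about 0.35 to 0.9 m from the base axis. Payload 8.1 kg.
Tool frame: the origin (TCP) lies at the very end of the fingers, on their centre line; the grasp point (between the pads) lies 19 mm behind it (arm.tcp_to_grasp is the z of the grasp point in the tool frame, in m); z points along the fingers, y is the line along which they close (so a half turn about z gives the same grasp; the last joint's range is limited). The gripper opens to 92 mm and grips with 3 to 60 N. Pads are 19 mm wide; open, the fingers measure 130 mm over their backs; the gripper's body (75 mm by 190 mm) begins 47 mm behind the grasp point.
Start: joints at [1.078, 0.434, 0.025, 1.573, -0.012, 1.134, -0.075], TCP at [0.237, -0.578, 0.227] pointing down, gripper open.
Joint ranges: [-2.62, 2.62], [-0.44, 2.09], [-1.27, 1.32], [0.08, 2.57], [-1.32, 4.46], [0.12, 2], [-2.74, 2.74]. Speed limits (rad/s): [2.22, 2.22, 3.01, 3.01, 3.14, 3.14, 3.14].

INTERFACE

Orientations are given as a rotation vector (axis times angle).
In Python, from cell import readout, vision, sign_off, arm gives the robot as it stands. The module is installed in compiled form; this text tells all that it offers.
- The arm moves only by the shell command python3 -m creep 'ROWS' [FORCE]. ROWS is JSON, a list of rows, each a list of 5 numbers: the shift along the tool's x, y, z in units of 4 cm (1.0 is 4 cm), then the turn about the tool's z in units of 4 degrees (1.0 is 4 degrees), then the opening, from 0 (shut) to 1 (fully open). A call has 1 to 12 rows; each row shifts and turns the commanded pose from where the row before left it, along the tool's axes as they then stand; what a row does not reach is not made up. A row lasts 1/8 s, in which the tool goes at most 62.5 mm and 10.7 degrees, less where a joint would pass 70% of its speed; a pose out of reach is approached as far as the arm can. A call with a number of a shift or a turn outside -1 to 1 is refused whole. A call with a gripper value outside its range is refused whole. The fingers move at their own pace and stop on an object; FORCE is the grip in N (left out, the last holds). Time passes only in rows, so rows that do not move let the fingers close. It gives the time, the measured TCP pose, the force, the opening and the grip force at its end, in the units of the state.
- readout.observe(): the state, without advancing time (a new reading comes with each control period).
- vision.get_image(name): name is "side" or "top"; returns a dict with "pixels" (384x512x3 uint8, blue, green, red), "z_map" (384x512 float32, m along the optical axis (not along the pixel's ray), 0 where there is no reading), "camera_matrix" (3x3 intrinsics, pixels), "position" and "rotation" of the camera in the world. Camera axes: x right, y up, looking along -z (the intrinsics and any distortion apply to the point x, -y, -z); pixel columns grow to the right and rows downward; lengths in m; the calibration is good to about 2 mm. A picture is of the moment at which its call begins.
- sign_off(): hands the job in; it is judged then, once.
The state is a dict: "clock": time; "joints": joint angles; "dq": joint speeds; "joint_efforts": joint torques, N m; "position": TCP position; "ee_rot": TCP orientation; "force": force on the tool from outside, world axes, zero at the start; "ft_torque": the same for the moment, N m; "width": opening from 0.0 (shut) to 1.0 (fully open); "gripper_force": force on a finger pad.
Only numpy, scipy, OpenCV 4.12 (cv2) and the standard library are available. Lean on these libraries where they do the work, as an engineer would, in place of code of your own. Each camera call takes 0.05 s, during which the arm holds its last target. There are 200 camera calls.

## Working session

There is one attempt and no reset: what is moved stays moved. The work goes in short steps, Python scripts to look and compute and a shell command to move; the robot and the scene stay as the last step left them, time stands still between calls to the robot, and variables do not carry over. Pictures are saved under pics/ and viewed, at most 10 in all, crops included, and the job is handed in when it is done.

```bash
mkdir -p pics
cat > h.py <<'E'
import numpy as np, cv2, pickle
from scipy.spatial.transform import Rotation as R
from cell import readout, vision, sign_off, arm
def grab(n):
    d=vision.get_image(n); pickle.dump(d,open(n+'.pkl','wb')); return d
def load(n): return pickle.load(open(n+'.pkl','rb'))
def rot(d):
    r=np.array(d['rotation'],float); return r if r.shape==(3,3) else R.from_rotvec(r).as_matrix() if r.size==3 else R.from_quat(r).as_matrix()
def px(d,u,v,z=None):
    "world point at pixel: from depth, or on plane z"
    K=d['camera_matrix']; ray=np.array([(u-K[0,2])/K[0,0],-(v-K[1,2])/K[1,1],-1.]); w=rot(d)@ray; p=np.array(d['position'])
    s=d['z_map'][int(v),int(u)] if z is None else (z-p[2])/w[2]
    return p+s*w
E
python3 - <<'E'
from h import *
for n in('top','side'):
    d=grab(n); cv2.imwrite(f'pics/{n}0.png',cv2.resize(d['pixels'],(800,600),interpolation=cv2.INTER_CUBIC)); print(n,d['position'],d['rotation'],d['camera_matrix'],d.keys())
print(readout.observe(), arm.tcp_to_grasp)
E
```

```text
top [0.30997475 0.01465736 1.35044258] [ 0.11922627 -0.09625429 -1.5854117 ] [[355.71625843   0.         264.69410259]
 [  0.         355.71625843 192.12654415]
 [  0.           0.           1.        ]] dict_keys(['pixels', 'z_map', 'camera_matrix', 'position', 'rotation'])
side [0.2249113  0.90840523 1.08105636] [ 0.15516905 -1.17516107 -2.59113849] [[403.32344639   0.         258.80286033]
 [  0.         403.32344639 187.07004436]
 [  0.           0.           1.        ]] dict_keys(['pixels', 'z_map', 'camera_matrix', 'position', 'rotation'])
{'clock': 0.1, 'joints': array([ 1.07840911,  0.435172  ,  0.0249736 ,  1.57398694, -0.01158383,
        1.13396995, -0.07511259]), 'dq': array([-0.00147879, -0.00037479, -0.00220024, -0.0042473 ,  0.0011076 ,
       -0.00115113,  0.00036674]), 'joint_efforts': array([ 2.75531580e-03, -6.69128108e+01,  9.87981856e-01, -3.15148687e+01,
       -6.05116202e-02,  3.74188100e-02,  2.48449180e-05]), 'position': array([ 0.23727518, -0.57773414,  0.22601924]), 'ee_rot': array([-3.08083424e+00, -6.08034467e-01,  6.39874978e-04]), 'force': array([ 0.12412126, -1.67953902, -0.36056528]), 'ft_torque': array([-0.05850394, -0.00588875, -0.00036199]), 'gripper_force': 0.0, 'width': 0.9999532223058023} -0.0188
```

View pics/top0.png

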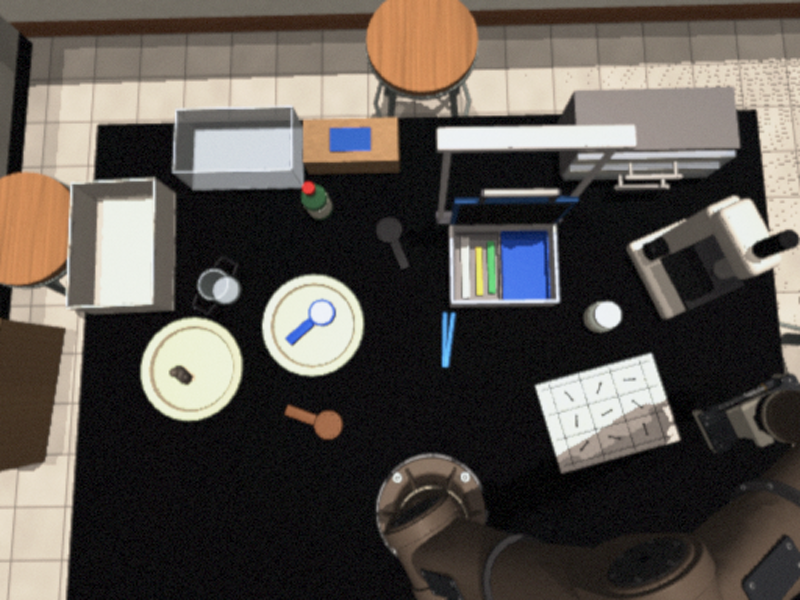

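View pics/side0.png

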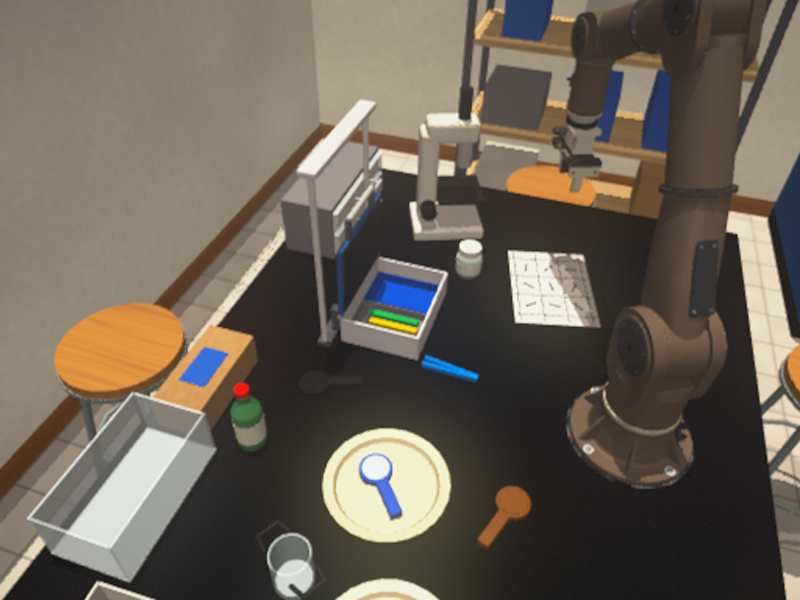

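The top view shows the blue lens on the plate: handle end near (290,340), head near (322,312). The case rim runs from (449,225) to (560,303). The blue tray is its right half, around (527,265), and the upright lid's bar is at about (520,192). The side view agrees.

Run:
```python
from h import *
d=load('top'); s=.64
for n,u,v,z in [('hEnd',290,340,.02),('head',322,312,.016),('plate',313,326,.018)]: print(n,px(d,u*s,v*s,z).round(4))
for n,u,v in [('FL',450,304),('FR',559,302),('BL',450,225),('BR',556,224)]: print(n,px(d,u*s,v*s,.07).round(4))
P=d['pixels'].astype(int); m=((P[...,0]>P[...,2]+60)&(P[...,0]>90))
# lens pixels
vv,uu=np.nonzero(m); k=(uu>170)&(uu<225)&(vv>185)&(vv<235); q=np.array([px(d,u,v,.02) for u,v in zip(uu[k]+.5,vv[k]+.5)])[:,:2]
r=cv2.minAreaRect((q*1000).astype(np.float32)); print('lens',r,q.mean(0))
k=(uu>315)&(uu<360)&(vv>140)&(vv<200); q=np.array([px(d,u,v,.02) for u,v in zip(uu[k]+.5,vv[k]+.5)]); print('tray',cv2.minAreaRect((q[:,:2]*1000).astype(np.float32)))
for n,u,v in [('bar',485,193),('bar',520,192),('bar',555,191),('lampL',440,138),('lampR',632,136),('jar',603,316),('forc',447,340),('bottle',318,205),('beaker',218,287)]:
    print(n,px(d,u*s,v*s).round(3))
d=load('side'); 
for n,u,v in [('hEnd',397,514),('head',376,468)]: print(n,px(d,u*s,v*s,.02).round(4))
```

```text
hEnd [0.4024 0.3309 0.02  ]
head [0.4692 0.255  0.016 ]
plate [0.4353 0.2762 0.018 ]
FL [ 0.476  -0.0524  0.07  ]
FR [ 0.4761 -0.3046  0.07  ]
BL [ 0.6646 -0.0572  0.07  ]
BR [ 0.6619 -0.3072  0.07  ]
lens ((439.7784729003906, 280.6263122558594), (62.39344787597656, 134.53182983398438), 44.886714935302734) [0.43800537 0.28785809]
tray ((569.8739013671875, -240.8892822265625), (113.69629669189453, 158.4564666748047), 88.8341293334961)
bar [ 0.658 -0.112  0.317]
bar [ 0.658 -0.179  0.318]
bar [ 0.66  -0.247  0.315]
lampL [ 0.702 -0.022  0.472]
lampR [ 0.698 -0.338  0.473]
jar [ 0.441 -0.401  0.08 ]
forc [ 0.396 -0.046  0.012]
bottle [0.709 0.25  0.104]
beaker [0.538 0.516 0.001]
hEnd [0.3972 0.3406 0.02  ]
head [0.4658 0.2623 0.02  ]
```

```bash
cat >> h.py <<'E'
def cloud(d):
    h,w=d['z_map'].shape; K=d['camera_matrix']; u,v=np.meshgrid(np.arange(w)+.5,np.arange(h)+.5); s=d['z_map']
    c=np.stack([(u-K[0,2])/K[0,0]*s,-(v-K[1,2])/K[1,1]*s,-s],-1)
    P=c@rot(d).T+np.array(d['position']); P[s<=0]=np.nan; return P
E
python3 - <<'E'
from h import *
o=readout.observe(); T=R.from_rotvec(o['ee_rot']).as_matrix()
Q=[]
for n in('side','top'):
    P=cloud(load(n)).reshape(-1,3); q=(P-o['position'])@T; Q.append(q[np.isfinite(q).all(1)])
q=np.concatenate(Q); q=q[(abs(q[:,0])<.15)&(abs(q[:,1])<.15)&(q[:,2]<.02)]
for a in np.arange(-.36,.01,.02):
    k=q[(q[:,2]>=a)&(q[:,2]<a+.02)]
    if len(k): print(round(-a-.01,3),len(k),(k.min(0)[:2]*1000).round(),(k.max(0)[:2]*1000).round())
P=cloud(load('top')).reshape(-1,3)
k=P[(P[:,0]>.63)&(P[:,0]<.69)&(abs(P[:,1]+.18)<.14)&(P[:,2]>.2)&(P[:,2]<.4)]
for a in np.arange(.2,.34,.02):
    j=k[(k[:,2]>=a)&(k[:,2]<a+.02)]
    if len(j): print('lid z',a.round(2),len(j),j.min(0).round(3),j.max(0).round(3))
P=cloud(load('side')).reshape(-1,3)
k=P[(P[:,0]>.6)&(P[:,0]<.76)&(abs(P[:,1]+.18)<.19)&(P[:,2]>.2)&(P[:,2]<.5)]
for a in np.arange(.2,.5,.02):
    j=k[(k[:,2]>=a)&(k[:,2]<a+.02)]
    if len(j): print('side z',a.round(2),len(j),j.min(0).round(3),j.max(0).round(3))
E
```

```text
0.35 122 [-49. -93.] [56. 38.]
0.33 132 [-49. -53.] [55. 27.]
0.31 129 [-39. -50.] [49.  6.]
0.29 145 [-35. -49.] [42. 10.]
0.27 262 [-35. -52.] [47. 26.]
0.25 284 [-36. -53.] [48. 22.]
0.23 278 [-32. -48.] [42.  7.]
0.21 323 [-37. -53.] [44. 25.]
0.19 149 [-35. -51.] [45. 15.]
0.17 495 [-38. -59.] [40. 15.]
0.15 199 [-35. -59.] [38. 16.]
0.13 147 [-24. -63.] [27. 14.]
0.11 899 [ -38. -104.] [39. 95.]
0.09 364 [ -39. -104.] [39. 91.]
0.07 228 [-38. -98.] [41. 86.]
0.05 28 [-10. -84.] [13. 61.]
0.03 55 [-11. -73.] [13. 63.]
0.01 42 [-10. -75.] [13. 61.]
-0.01 10 [-11. -58.] [10. 49.]
lid z 0.2 123 [ 0.651 -0.305  0.2  ] [ 0.657 -0.058  0.22 ]
lid z 0.22 120 [ 0.649 -0.303  0.22 ] [ 0.656 -0.057  0.24 ]
lid z 0.24 196 [ 0.649 -0.304  0.24 ] [ 0.661 -0.056  0.26 ]
lid z 0.26 286 [ 0.652 -0.304  0.26 ] [ 0.665 -0.058  0.279]
lid z 0.28 17 [ 0.651 -0.256  0.284] [ 0.657 -0.105  0.299]
lid z 0.3 227 [ 0.649 -0.257  0.3  ] [ 0.665 -0.105  0.32 ]
lid z 0.32 11 [ 0.652 -0.241  0.32 ] [ 0.66  -0.115  0.322]
side z 0.2 152 [ 0.651 -0.32   0.2  ] [ 0.705 -0.023  0.22 ]
side z 0.22 143 [ 0.649 -0.314  0.22 ] [ 0.706 -0.022  0.24 ]
side z 0.24 188 [ 0.649 -0.318  0.24 ] [ 0.706 -0.024  0.26 ]
side z 0.26 191 [ 0.653 -0.324  0.26 ] [ 0.706 -0.02   0.28 ]
side z 0.28 80 [ 0.651 -0.323  0.281] [ 0.705 -0.023  0.3  ]
side z 0.3 168 [ 0.65  -0.323  0.3  ] [ 0.705 -0.022  0.32 ]
side z 0.32 43 [ 0.692 -0.324  0.32 ] [ 0.706 -0.023  0.339]
side z 0.34 40 [ 0.691 -0.323  0.34 ] [ 0.704 -0.022  0.36 ]
side z 0.36 50 [ 0.691 -0.323  0.36 ] [ 0.705 -0.023  0.38 ]
side z 0.38 44 [ 0.691 -0.325  0.381] [ 0.707 -0.023  0.4  ]
side z 0.4 50 [ 0.69  -0.33   0.401] [ 0.706 -0.024  0.42 ]
side z 0.42 37 [ 0.692 -0.328  0.421] [ 0.706 -0.024  0.439]
side z 0.44 58 [ 0.679 -0.333  0.441] [ 0.718 -0.011  0.46 ]
side z 0.46 735 [ 0.677 -0.338  0.46 ] [ 0.721 -0.009  0.474]
```

Run:
```python
from h import *
d=load('side'); cv2.imwrite('pics/c1.png',np.hstack([cv2.resize(d['pixels'][60:230,180:300],(420,595),interpolation=cv2.INTER_CUBIC),cv2.resize(d['pixels'][10:130,340:400],(298,595),interpolation=cv2.INTER_CUBIC)]))
```

```text
(no output)
```

View pics/c1.png

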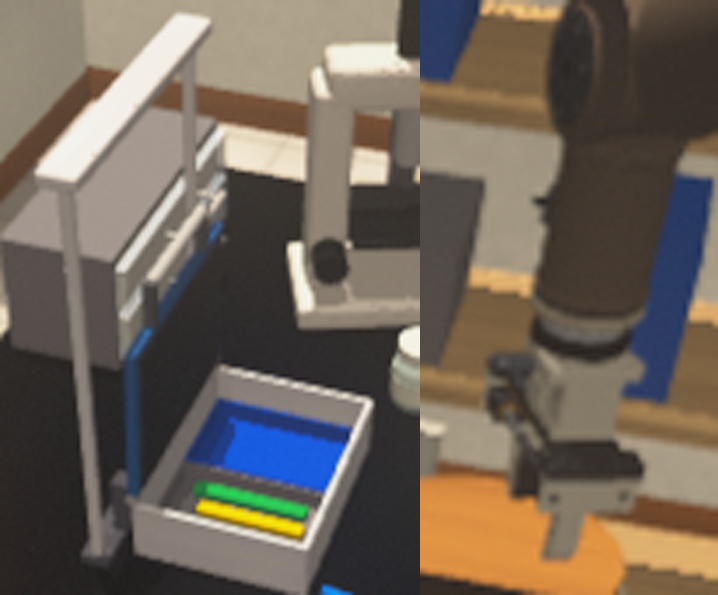

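The crop shows the lid upright with its bar on two brackets. The gripper body is about 55 mm tall, with the wrist above it. First I'll move over to the lens.

```bash
python3 -m creep '[[0.73,-0.776,0,0,0.6],[0.73,-0.776,0,0,0.6],[0.73,-0.776,0,0,0.6],[0.73,-0.776,0,0,0.6],[0.73,-0.776,0,0,0.6],[0.73,-0.776,0,0,0.6],[0.73,-0.776,0,0,0.6],[0.73,-0.776,0,0,0.6],[0.73,-0.776,0,0,0.6],[0.73,-0.776,0,0,0.6],[0.73,-0.776,0,0,0.6],[0.73,-0.776,0,0,0.6]]'
python3 -m creep '[[0.34,-0.75,0,0,0.6],[0.34,-0.75,0,0,0.6],[0.34,-0.75,0,0,0.6],[0.34,-0.75,0,0,0.6],[0.34,-0.75,0,0,0.6],[0.34,-0.75,0,0,0.6],[0.34,-0.75,0,0,0.6],[0.34,-0.75,0,0,0.6],[0.34,-0.75,0,0,0.6],[0.34,-0.75,0,0,0.6],[0.34,-0.75,0,0,0.6],[0.34,-0.75,0,0,0.6]]'
python3 -m creep '[[0,0,0.1,-1,0.6],[0,0,0.1,-1,0.6],[0,0,0.1,-1,0.6],[0,0,0.1,-1,0.6],[0,0,0.1,-1,0.6],[0,0,0.1,-1,0.6],[0,0,0.1,-1,0.6],[0,0,0.1,-1,0.6],[0,0,0.1,-1,0.6],[0,0,0.1,-1,0.6],[0,0,0.1,-1,0.6],[0,0,0.1,-1,0.6]]'
python3 -m creep '[[0,0,0.1,-1,0.6],[0,0,0.1,-1,0.6],[0,0,0.1,-1,0.6],[0,0,0.1,-1,0.6],[0,0,0.1,-1,0.6],[0,0,0.1,-1,0.6],[0,0,0.1,-1,0.6],[0,0,0.1,-1,0.6],[0,0,0.1,-1,0.6],[0,0,0.1,-1,0.6],[0,0,0.1,-1,0.6],[0,0,0.1,-1,0.6]]'
cat >> h.py <<'E'
def to(p,ang=None):
    "shift in tool axes (units of 4 cm) and turn (units of 4 deg) to world TCP p, tool x at heading ang"
    o=readout.observe(); T=R.from_rotvec(o['ee_rot']).as_matrix(); h=np.degrees(np.arctan2(T[1,0],T[0,0]))
    print('t',round(o['clock'],2),'tcp',o['position'].round(4),'head',h.round(2),'zax',T[:,2].round(3),'F',o['force'].round(1),'w',round(o['width'],3),'g',round(o['gripper_force'],1))
    if p is not None: print('units',(T.T@(np.array(p)-o['position'])/.04).round(3),'turn',None if ang is None else round(-((ang-h+180)%360-180)/4,2))
E
python3 - <<'E'
from h import *
to((.434,.293,.1),132)
d=grab('top'); cv2.imwrite('pics/t1.png',cv2.resize(d['pixels'][140:260,140:260],(600,600),interpolation=cv2.INTER_CUBIC))
d=grab('side'); cv2.imwrite('pics/s1.png',cv2.resize(d['pixels'][230:370,180:330],(640,597),interpolation=cv2.INTER_CUBIC))
E
```

```text
clock: 1.6
position: [0.4202, -0.0992, 0.2266]
ee_rot: [3.082, 0.608, -0.0]
force: [0.3, -0.5, 0.0]
width: 0.601
gripper_force: 0.0
clock: 3.1
position: [0.4342, 0.2953, 0.2264]
ee_rot: [3.082, 0.608, -0.001]
force: [-0.8, -0.7, 0.5]
width: 0.605
gripper_force: 0.0
clock: 4.6
position: [0.4341, 0.2942, 0.1783]
ee_rot: [2.566, 1.812, -0.001]
force: [-0.3, 0.6, -0.5]
width: 0.601
gripper_force: 0.0
clock: 6.1
position: [0.4342, 0.2943, 0.1303]
ee_rot: [-1.607, -2.699, 0.001]
force: [-0.6, -0.8, 0.5]
width: 0.602
gripper_force: 0.0
t 6.1 tcp [0.4342 0.2943 0.1303] head 118.45 zax [-0. -0. -1.] F [-0.6 -0.8  0.5] w 0.602 g 0.0
units [-0.025 -0.018  0.757] turn -3.39
```

View pics/s1.png

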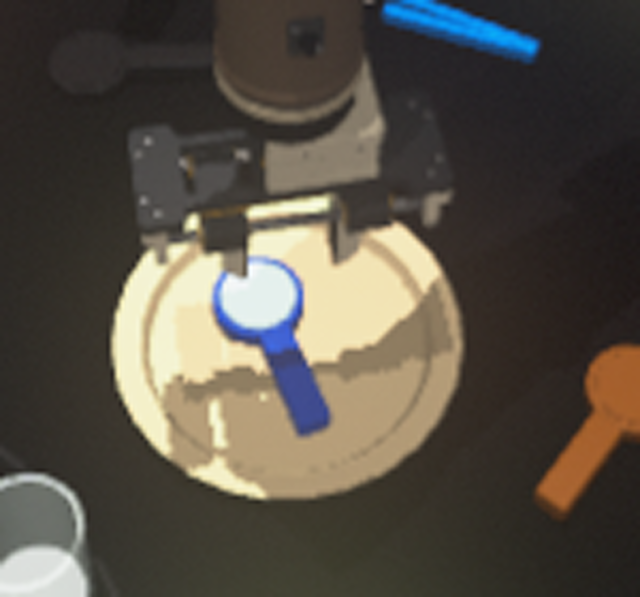

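Run:
```python
from h import *
d=load('side'); f=lambda u,v,z:px(d,180+u/4.267,230+v/4.267,z)
h=f(257,299,.019)[:2]; e=f(314,421,.023)[:2]; n=f(278,347,.023)[:2]
a=(h-e)/np.linalg.norm(h-e); print(h,e,n,np.linalg.norm(h-e),np.degrees(np.arctan2(a[1],a[0])))
c1=h-.037*a; c2=e+.07*a; print(c1,c2,'grasp',(c1+c2)/2-.012*a)
```

```text
[0.46658733 0.26385101] [0.39827703 0.34175852] [0.43914483 0.29734612] 0.10361407539501381 -48.7553019684214
[0.4421941  0.29167134] [0.44442636 0.28912546] grasp [0.43539892 0.29942121]
```

```bash
python3 -m creep '[[0,0,0.4,-0.8,0.6],[0,0,0.4,-0.8,0.6],[0,0,0.4,-0.8,0.6],[0,0,0.4,-0.86,0.6],[0,0,0.4,0,0.6],[0,0,0.4,0,0.6],[0,0,0.3,0,0.6],[0,0,0.25,0,0.6],[0,0,0.1,0,0.6],[0,0,0,0,0.6]]'
python3 -c "
from h import *
to((.4345,.295,.008),131.5)"
```

```text
clock: 7.45
position: [0.4343, 0.2946, 0.0087]
ee_rot: [1.294, 2.863, -0.0]
force: [-0.3, -0.2, -0.7]
width: 0.598
gripper_force: 0.0
t 7.45 tcp [0.4343 0.2946 0.0087] head 131.37 zax [-0. -0. -1.] F [-0.3 -0.2 -0.7] w 0.598 g 0.0
units [0.004 0.011 0.017] turn -0.03
```

Close, then lift.

```bash
python3 -m creep '[[0,0,0,0,0],[0,0,0,0,0],[0,0,0,0,0],[0,0,0,0,0],[0,0,0,0,0],[0,0,0,0,0]]' 25
python3 -m creep '[[0,0,-0.3,0,0],[0,0,-0.5,0,0],[0,0,-0.8,0,0],[0,0,-0.8,0,0],[0,0,-0.8,0,0],[0,0,-0.8,0,0]]'
python3 - <<'E'
from h import *
to(None)
d=grab('side'); cv2.imwrite('pics/s2.png',cv2.resize(d['pixels'][180:340,170:330],(600,600),interpolation=cv2.INTER_CUBIC))
E
```

```text
clock: 8.2
position: [0.4345, 0.2947, 0.0089]
ee_rot: [1.294, 2.863, 0.0]
force: [0.6, -0.5, 3.0]
width: 0.259
gripper_force: 25.0
clock: 8.95
position: [0.4339, 0.2946, 0.1711]
ee_rot: [1.293, 2.863, 0.001]
force: [0.3, -0.3, -0.9]
width: 0.258
gripper_force: 25.0
t 8.95 tcp [0.4339 0.2946 0.1711] head 131.41 zax [ 0.  0. -1.] F [ 0.3 -0.3 -0.9] w 0.258 g 25.0
```

View pics/s2.png

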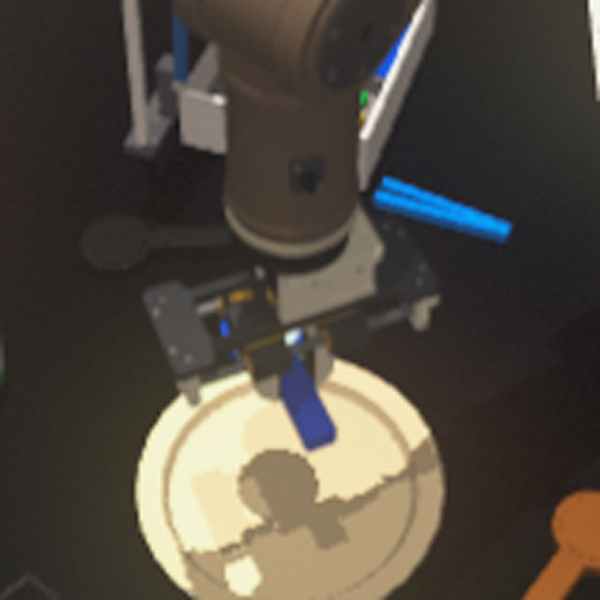

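```bash
python3 -m creep '[[0,0,0,-1,0],[0,0,0,-1,0],[0,0,0,-1,0],[0,0,0,-1,0],[0,0,0,-1,0],[0,0,0,-1,0],[0,0,0,-1,0],[0,0,0,-1,0],[0,0,0,-1,0],[0,0,0,-1,0],[0,0,0,-1,0],[0,0,0,-0.95,0]]'
python3 -m creep '[[-0.2,-0.8,0,0,0],[-0.2,-0.85,0,0,0],[-0.2,-0.85,0,0,0],[-0.2,-0.85,0,0,0],[-0.2,-0.85,0,0,0],[-0.2,-0.85,0,0,0],[-0.2,-0.85,0,0,0],[-0.2,-0.85,0,0,0],[-0.2,-0.85,0,0,0],[-0.2,-0.85,0,0,0],[-0.2,-0.85,0,0,0],[-0.2,-0.85,0,0,0]]'
python3 -m creep '[[-0.2,-0.85,0,0,0],[-0.2,-0.8,0,0,0],[-0.2,-0.8,0,0,0],[-0.2,-0.7,0,0,0],[0,0,0,0,0],[0,0,0,0,0]]'
python3 - <<'E'
from h import *
to((.557,-.239,.012),179.2)
d=grab('side'); cv2.imwrite('pics/s3.png',cv2.resize(d['pixels'][90:240,180:330],(600,600),interpolation=cv2.INTER_CUBIC))
E
```

```text
clock: 10.5
position: [0.4341, 0.2945, 0.1698]
ee_rot: [0.019, 3.141, 0.0]
force: [-0.6, -0.3, -1.7]
width: 0.259
gripper_force: 25.0
clock: 12.0
position: [0.5244, -0.1139, 0.1699]
ee_rot: [0.022, 3.141, -0.001]
force: [0.2, 0.9, -0.6]
width: 0.258
gripper_force: 25.0
clock: 12.75
position: [0.5543, -0.2384, 0.1695]
ee_rot: [0.022, 3.141, 0.001]
force: [0.5, -0.2, -1.2]
width: 0.26
gripper_force: 25.0
t 12.75 tcp [ 0.5543 -0.2384  0.1695] head 179.21 zax [ 0.  0. -1.] F [ 0.5 -0.2 -1.2] w 0.26 g 25.0
units [-0.066 -0.016  3.937] turn 0.0
```

View pics/s3.png

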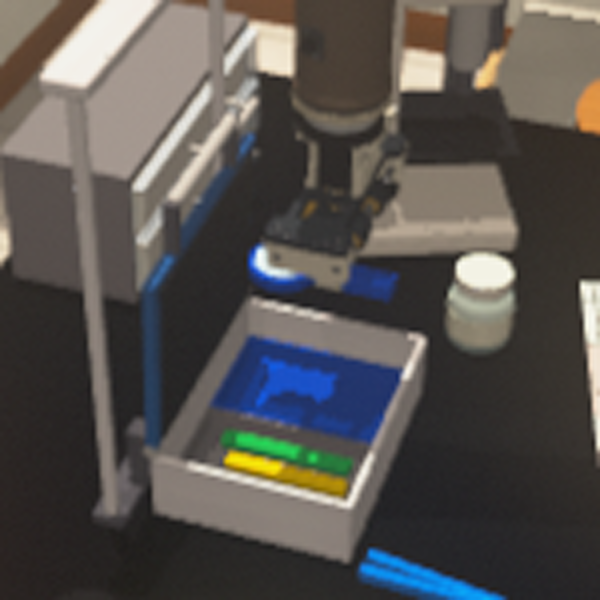

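Run:
```python
from h import *
d=load('side'); f=lambda u,v,z:px(d,180+u/4,90+v/4,z)
print('end',f(394,283,.177),'head far',f(250,262,.173))
for n,u,v in [('trayFrontR',405,368),('trayBackR',243,335)]: print(n,f(u,v,.032))
for n,u,v in [('FR',425,338),('BR',250,300),('FL',352,508),('BL',153,460)]: print(n,f(u,v,.07))
```

```text
end [ 0.49630538 -0.23673464  0.177     ] head far [ 0.63315524 -0.22783367  0.173     ]
trayFrontR [ 0.49179699 -0.29030355  0.032     ]
trayBackR [ 0.66193429 -0.28549418  0.032     ]
FR [ 0.47556822 -0.29717022  0.07      ]
BR [ 0.65817647 -0.29678522  0.07      ]
FL [ 0.47594107 -0.05009241  0.07      ]
BL [ 0.66278687 -0.04928809  0.07      ]
```

```bash
python3 -m creep '[[-0.06,0,0.4,0,0],[0,0,0.5,0,0],[0,0,0.5,0,0],[0,0,0.5,0,0],[0,0,0.5,0,0],[0,0,0.5,0,0],[0,0,0.4,0,0],[0,0,0.3,0,0],[0,0,0.2,0,0],[0,0,0.1,0,0],[0,0,0,0,0],[0,0,0,0,0]]'
python3 -c "
from h import *
to((.557,-.239,.013),179.2)"
```

```text
clock: 14.3
position: [0.5573, -0.2394, 0.0131]
ee_rot: [0.023, 3.141, -0.0]
force: [0.1, -0.1, -1.6]
width: 0.255
gripper_force: 25.0
t 14.3 tcp [ 0.5573 -0.2394  0.0131] head 179.16 zax [ 0.001 -0.    -1.   ] F [ 0.1 -0.1 -1.6] w 0.255 g 25.0
units [0.007 0.009 0.003] turn -0.01
```

```bash
python3 -m creep '[[0,0,0,0,0.45],[0,0,0,0,0.45],[0,0,0,0,0.45],[0,0,0,0,0.45],[0,0,-0.2,0,0.45],[0,0,-0.4,0,0.45],[0,0,-0.7,0,0.45],[0,0,-1,0,0.45],[0,0,-1,0,0.45],[0.6,0,-1,0,0.45],[0.8,0,-1,0,0.45],[0.8,0,-1,0,0.45]]'
python3 - <<'E'
from h import *
to(None)
d=grab('side'); d2=grab('top'); cv2.imwrite('pics/s4.png',np.hstack([cv2.resize(d['pixels'][130:230,200:300],(400,400),interpolation=cv2.INTER_CUBIC),cv2.resize(d2['pixels'][100:200,270:370],(400,400),interpolation=cv2.INTER_CUBIC)]))
E
```

```text
clock: 15.8
position: [0.4682, -0.2373, 0.2668]
ee_rot: [0.021, 3.141, 0.0]
force: [-0.1, -1.5, 0.3]
width: 0.452
gripper_force: 0.0
t 15.8 tcp [ 0.4682 -0.2373  0.2668] head 179.23 zax [ 0.001  0.    -1.   ] F [-0.1 -1.5  0.3] w 0.452 g 0.0
```

View pics/s4.png

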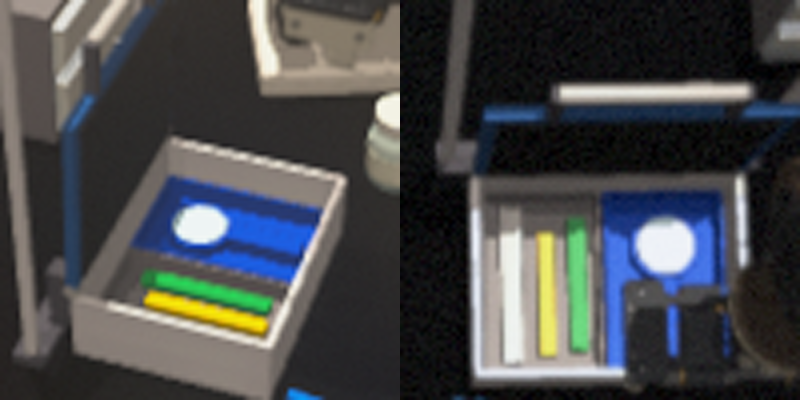

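The lens lies flat in the blue tray, with its head at about (200,225) in the left crop. Next I turn the tool so the fingers close along the case's x and rise to just above the bar.

```bash
python3 -m creep '[[0,0,-0.12,1,1],[0,0,-0.12,1,1],[0,0,-0.12,1,1],[0,0,-0.12,1,1],[0,0,-0.12,1,1],[0,0,-0.12,1,1],[0,0,-0.12,1,1],[0,0,-0.12,1,1],[0,0,-0.12,1,1],[0,0,-0.12,1,1],[0,0,-0.12,1,1],[0,0,-0.12,1,1]]'
python3 -m creep '[[0.15,0.1,0,1,1],[0.15,0.1,0,1,1],[0.15,0.1,0,1,1],[0.15,0.1,0,1,1],[0.15,0.1,0,1,1],[0.15,0.1,0,1,1],[0.15,0.1,0,1,1],[0.15,0.1,0,1,1],[0.15,0.1,0,1,1],[0.15,0.1,0,1,1],[0,0,0,0.5,1],[0,0,0,0,1]]'
python3 -c "
from h import *
to((.602,-.177,.328),89.2)"
```

```text
clock: 17.4
position: [0.4691, -0.2373, 0.323]
ee_rot: [1.3, 2.86, 0.0]
force: [0.4, 1.1, 0.1]
width: 1.001
gripper_force: 0.0
clock: 18.9
position: [0.4818, -0.1685, 0.3225]
ee_rot: [2.236, 2.206, -0.0]
force: [-0.1, -0.1, -0.4]
width: 1.0
gripper_force: 0.0
t 18.9 tcp [ 0.4818 -0.1685  0.3225] head 89.22 zax [ 0. -0. -1.] F [-0.1 -0.1 -0.4] w 1.0 g 0.0
units [-0.171  3.008 -0.137] turn 0.01
```

```bash
python3 -m creep '[[-0.17,0.3,-0.14,0,1],[0,0.5,0,0,1],[0,0.5,0,0,1],[0,0.4,0,0,1],[0,0.4,0,0,1],[0,0.3,0,0,1],[0,0.3,0,0,1],[0,0.2,0,0,1],[0,0.1,0,0,1],[0,0,0,0,1]]'
python3 - <<'E'
from h import *
to((.602,-.177,.328),89.2)
d=grab('side'); cv2.imwrite('pics/s5.png',cv2.resize(d['pixels'][50:170,180:300],(600,600),interpolation=cv2.INTER_CUBIC))
E
```

```text
clock: 20.15
position: [0.6018, -0.177, 0.3279]
ee_rot: [-2.237, -2.205, 0.0]
force: [-0.2, 0.5, 0.0]
width: 1.001
gripper_force: 0.0
t 20.15 tcp [ 0.6018 -0.177   0.3279] head 89.18 zax [-0.  0. -1.] F [-0.2  0.5  0. ] w 1.001 g 0.0
units [-0.001  0.004 -0.002] turn -0.0
```

View pics/s5.png

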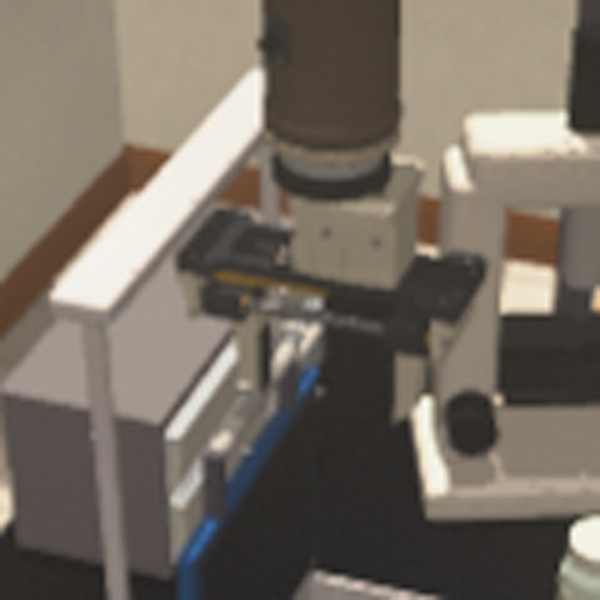

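The back finger's tip is just over the bar (around (250,390)) and nothing is touching. I'll ease down until it makes contact.

```bash
for i in 1 2 3; do python3 -m creep '[[0,0,0.05,0,1],[0,0,0.03,0,1]]' | grep -E 'posi|force: \['; done
```

```text
position: [0.6015, -0.1772, 0.3247]
force: [0.1, 0.6, 0.1]
position: [0.6016, -0.1771, 0.3214]
force: [-0.3, -0.2, -0.0]
position: [0.6017, -0.1771, 0.3182]
force: [-0.4, 0.1, -0.1]
```

```bash
for i in 1 2 3; do python3 -m creep '[[0,0,0.04,0,1],[0,0,0.02,0,1]]' | grep -E 'posi|force: \['; done
```

```text
position: [0.6017, -0.1771, 0.3158]
force: [0.0, -0.1, 0.5]
position: [0.6017, -0.177, 0.3134]
force: [-0.9, 0.3, 1.9]
position: [0.6028, -0.177, 0.3131]
force: [-2.6, -0.6, 13.4]
```

```bash
python3 -m creep '[[0,-0.1,0.01,0,1],[0,-0.15,0.01,0,1],[0,-0.15,0.01,0,1]]'
python3 - <<'E'
from h import *
for n in('side','top'):
    P=cloud(grab(n)).reshape(-1,3)
    k=P[(P[:,0]>.55)&(P[:,0]<.69)&(P[:,1]<-.07)&(P[:,1]>-.3)&(abs(P[:,1]+.18)>.085)&(P[:,2]>.22)&(P[:,2]<.265)]; print(n,np.median(k,0))
    k=P[(P[:,0]>.55)&(P[:,0]<.69)&(P[:,1]<-.20)&(P[:,1]>-.24)&(P[:,2]>.29)&(P[:,2]<.325)]; print(n,len(k),np.median(k,0),k.max(0))
E
```

```text
clock: 22.08
position: [0.5851, -0.1769, 0.3096]
ee_rot: [-2.237, -2.205, 0.001]
force: [0.2, -0.2, -0.2]
width: 1.002
gripper_force: 0.0
side [ 0.65441148 -0.09314401  0.25367995]
side 1 [ 0.66377071 -0.20207539  0.31349553] [ 0.66377071 -0.20207539  0.31349553]
top [ 0.65333055 -0.08128374  0.25439322]
  return _methods._mean(a, axis=axis, dtype=dtype,
  ret = um.true_divide(
Traceback (most recent call last):
ValueError: zero-size array to reduction operation maximum which has no identity
```

The fingertip is thinner than I assumed and rested on the bar's front shoulder, so it slipped off and the lid hasn't moved. I'll retry with the tip 16 mm further back.

```bash
python3 -m creep '[[0,0,-0.25,0,1],[0,0,-0.2,0,1],[0,0.3,0,0,1],[0,0.3,0,0,1],[0,0.2,0,0,1],[0,0.05,0,0,1],[0,0,0.08,0,1],[0,0,0.08,0,1]]' | grep -E 'posi|force: \[';for i in 1 2 3 4; do python3 -m creep '[[0,0,0.03,0,1],[0,0,0.02,0,1]]' | grep -E 'posi|force: \['; done
```

```text
position: [0.6195, -0.1774, 0.3212]
force: [-0.2, 0.0, 0.0]
position: [0.6196, -0.1774, 0.3195]
force: [-0.2, 1.0, 0.1]
position: [0.6197, -0.1774, 0.3175]
force: [0.1, 0.1, -0.1]
position: [0.6203, -0.1773, 0.3161]
force: [0.9, -0.3, 3.6]
position: [0.6198, -0.1772, 0.3135]
force: [1.1, 0.1, 1.2]
```

The reaction now points to +x, so the finger is behind the bar. I'll go a little lower and pull.

```bash
for i in 1 2; do python3 -m creep '[[0,0,0.06,0,1],[0,0,0.05,0,1]]' | grep -E 'posi|force: \['; done; python3 -m creep '[[0,-0.1,0,0,1],[0,-0.15,0,0,1],[0,-0.2,0,0,1],[0,-0.2,0.02,0,1]]'
python3 - <<'E'
from h import *
for n in('side','top'):
    P=cloud(grab(n)).reshape(-1,3)
    k=P[(P[:,0]>.55)&(P[:,0]<.69)&(P[:,1]<-.07)&(P[:,1]>-.3)&(abs(P[:,1]+.18)>.085)&(P[:,2]>.22)&(P[:,2]<.265)]; print(n,len(k),np.median(k,0))
E
```

```text
position: [0.6196, -0.1774, 0.3086]
force: [1.4, -0.5, 0.1]
position: [0.6196, -0.1773, 0.3044]
force: [1.8, 0.8, 0.9]
clock: 25.18
position: [0.5931, -0.1769, 0.304]
ee_rot: [2.237, 2.205, -0.0]
force: [1.4, -0.7, -0.4]
width: 0.999
gripper_force: 0.6
side 71 [ 0.63358131 -0.08957959  0.25371689]
top 41 [ 0.63236616 -0.08329463  0.26067903]
```

Hooked: the lid is following, at about 1.43 rad. I'll pull it to about 1.3 rad, where the hinge still holds, then centre the tool on the bar.

```bash
python3 -m creep '[[0,-0.15,0.08,0,1],[0,-0.2,0.1,0,1],[0,-0.2,0.1,0,1],[0,-0.15,0.1,0,1],[0,-0.1,0.12,0,1],[0,0,0,0,1],[0,0,0,0,1]]'
python3 - <<'E'
from h import *
to(None)
for n in('side','top'):
    P=cloud(grab(n)).reshape(-1,3)
    k=P[(P[:,0]>.5)&(P[:,0]<.69)&(P[:,1]<-.07)&(P[:,1]>-.3)&(abs(P[:,1]+.18)>.085)&(P[:,2]>.22)&(P[:,2]<.25)]; print(n,len(k),np.median(k,0))
E
```

```text
clock: 26.15
position: [0.5618, -0.1765, 0.2839]
ee_rot: [-2.237, -2.205, 0.0]
force: [1.2, -0.2, -0.6]
width: 1.0
gripper_force: 0.0
t 26.15 tcp [ 0.5618 -0.1765  0.2839] head 89.16 zax [-0.  0. -1.] F [ 1.2 -0.2 -0.6] w 1.0 g 0.0
side 18 [ 0.60774002 -0.09116782  0.24254694]
top 8 [ 0.60718169 -0.0821307   0.24543965]
```

```bash
python3 -m creep '[[0,0.3,0,0,1],[0,0.4,0,0,1],[0,0.27,0,0,0.5],[0,0,0,0,0],[0,0,0,0,0],[0,0,0,0,0],[0,0,0,0,0],[0,0,0,0,0],[0,0,0,0,0]]' 20
python3 -c "
from h import *
to(None)"
```

```text
clock: 27.38
position: [0.6005, -0.1771, 0.284]
ee_rot: [2.238, 2.205, -0.0]
force: [-0.2, 0.5, 0.6]
width: 0.288
gripper_force: 0.0
t 27.38 tcp [ 0.6005 -0.1771  0.284 ] head 89.16 zax [ 0. -0. -1.] F [-0.2  0.5  0.6] w 0.288 g 0.0
```

```bash
python3 -m creep '[[0,0,0,0,0],[0,0,0,0,0],[0,0,0,0,0],[0,0,0,0,0]]' 20
python3 - <<'E'
from h import *
o=readout.observe(); g=o['position']-[0,0,arm.tcp_to_grasp]; g[2]=o['position'][2]+.0188
h=np.array([.665,.077]); th=np.arctan2(g[2]-h[1],h[0]-g[0]); r=np.hypot(g[2]-h[1],h[0]-g[0]); print(g,th,r)
# arc in tool units relative to now: y_t=+x, z_t=-z, about a hinge 0.235 away
th=np.arccos((.665-g[0])/.235); print('th',th)
prev=None
for t in np.concatenate([np.linspace(th,0,25)]):
    p=np.array([.665-.235*np.cos(t),.077+.235*np.sin(t)])
    if prev is not None: d=(p-prev)/.04; print(round(t,3),'y',d[0].round(3),'z',(-d[1]).round(3),'x,z',p.round(4))
    prev=p
E
```

```text
clock: 27.88
position: [0.6004, -0.1771, 0.2839]
ee_rot: [-2.237, -2.205, 0.001]
force: [-2.9, 0.5, 0.6]
width: 0.145
gripper_force: 20.0
[ 0.60040412 -0.17707771  0.30274028] 1.292092669789146 0.23480055587998042
th 1.292335517510818
1.238 y -0.302 z 0.095 x,z [0.5883 0.2991]
1.185 y -0.296 z 0.111 x,z [0.5765 0.2947]
1.131 y -0.29 z 0.127 x,z [0.5649 0.2896]
1.077 y -0.282 z 0.142 x,z [0.5536 0.2839]
1.023 y -0.274 z 0.157 x,z [0.5426 0.2776]
0.969 y -0.266 z 0.172 x,z [0.532  0.2707]
0.915 y -0.256 z 0.186 x,z [0.5218 0.2633]
0.862 y -0.245 z 0.199 x,z [0.512  0.2553]
0.808 y -0.234 z 0.212 x,z [0.5026 0.2468]
0.754 y -0.223 z 0.225 x,z [0.4937 0.2378]
0.7 y -0.21 z 0.236 x,z [0.4853 0.2284]
0.646 y -0.197 z 0.247 x,z [0.4774 0.2185]
0.592 y -0.184 z 0.258 x,z [0.47   0.2082]
0.538 y -0.169 z 0.267 x,z [0.4633 0.1975]
0.485 y -0.155 z 0.276 x,z [0.4571 0.1865]
0.431 y -0.14 z 0.284 x,z [0.4515 0.1751]
0.377 y -0.124 z 0.291 x,z [0.4465 0.1635]
0.323 y -0.108 z 0.297 x,z [0.4422 0.1516]
0.269 y -0.092 z 0.303 x,z [0.4385 0.1395]
0.215 y -0.076 z 0.307 x,z [0.4354 0.1272]
0.162 y -0.059 z 0.311 x,z [0.4331 0.1148]
0.108 y -0.042 z 0.313 x,z [0.4314 0.1023]
0.054 y -0.026 z 0.315 x,z [0.4303 0.0896]
0.0 y -0.009 z 0.316 x,z [0.43  0.077]
```

Gripped on the bar, and the fitted radius of 0.2348 m matches. Lowering along the arc.

```bash
python3 -m creep '[[0,-0.3,0.095,0,0],[0,-0.295,0.11,0,0],[0,-0.29,0.127,0,0],[0,-0.282,0.142,0,0],[0,-0.274,0.157,0,0],[0,-0.266,0.172,0,0],[0,-0.256,0.186,0,0],[0,-0.245,0.2,0,0],[0,-0.234,0.212,0,0],[0,-0.223,0.225,0,0],[0,-0.21,0.236,0,0],[0,-0.197,0.247,0,0]]'
python3 -c "
from h import *
to((.4774,-.177,.2185-.0188))"
```

```text
clock: 29.38
position: [0.4772, -0.1755, 0.1989]
ee_rot: [2.237, 2.205, 0.0]
force: [2.8, -3.3, -2.2]
width: 0.144
gripper_force: 20.0
t 29.38 tcp [ 0.4772 -0.1755  0.1989] head 89.16 zax [ 0. -0. -1.] F [ 2.8 -3.3 -2.2] w 0.144 g 20.0
units [-0.038  0.004 -0.02 ] turn None
```

```bash
python3 -m creep '[[0,-0.184,0.258,0,0],[0,-0.17,0.267,0,0],[0,-0.155,0.276,0,0],[0,-0.14,0.284,0,0],[0,-0.124,0.29,0,0],[0,-0.108,0.297,0,0],[0,-0.092,0.3,0,0],[0,-0.076,0.305,0,0],[0,-0.06,0.305,0,0],[0,-0.042,0.31,0,0],[0,-0.026,0.25,0,0],[0,0,0.1,0,0]]'
python3 -c "
from h import *
to((.430,-.175,.077-.0188))"
```

```text
clock: 30.88
position: [0.4331, -0.1751, 0.0701]
ee_rot: [2.235, 2.202, 0.005]
force: [7.8, -6.7, -0.8]
width: 0.149
gripper_force: 20.0
t 30.88 tcp [ 0.4331 -0.1751  0.0701] head 89.15 zax [ 0.005 -0.    -1.   ] F [ 7.8 -6.7 -0.8] w 0.149 g 20.0
units [ 0.003 -0.079  0.297] turn None
```

```bash
for i in 1 2 3 4; do python3 -m creep '[[0,0,0.05,0,0],[0,0,0.04,0,0]]' | grep -E 'posi|force: \['; done
```

```text
position: [0.433, -0.1752, 0.0668]
force: [6.9, -5.7, 0.4]
position: [0.4331, -0.1749, 0.0646]
force: [-2.1, -3.2, 30.2]
position: [0.4331, -0.1744, 0.0613]
force: [-1.8, -1.1, 32.3]
position: [0.4331, -0.1742, 0.0576]
force: [-2.8, -0.9, 32.5]
```

Run:
```python
from h import *
to(None)
d=grab('side'); P=cloud(d); q=P.reshape(-1,3)
k=q[(q[:,0]>.49)&(q[:,0]<.66)&(abs(q[:,1]+.177)<.115)&(q[:,2]>.04)&(q[:,2]<.12)]
A=np.c_[k[:,0]-.57,k[:,1]+.177,np.ones(len(k))]; c=np.linalg.lstsq(A,k[:,2],rcond=None)[0]; print(len(k),c)
cv2.imwrite('pics/s6.png',cv2.resize(d['pixels'][110:240,170:330],(738,600),interpolation=cv2.INTER_CUBIC))
```

```text
t 31.88 tcp [ 0.4331 -0.1742  0.0576] head 89.21 zax [ 0.005 -0.001 -1.   ] F [-2.8 -0.9 32.5] w 0.144 g 20.0
1621 [-1.46778739e-05  1.10688553e-03  7.91242474e-02]
```

View pics/s6.png

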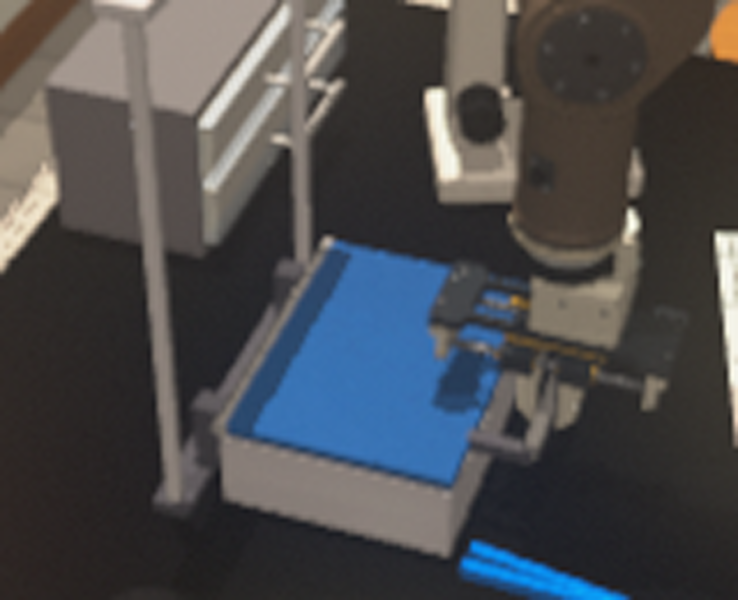

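The lid is level (fitted slope 0) and closed, and the fingers are still on the bar near (545,410). Release and retreat.

```bash
python3 -m creep '[[0,0,-0.1,0,0.4],[0,0,0,0,0.4],[0,0,0,0,0.4],[0,0,0,0,0.4],[0,0,-0.2,0,0.4],[0,0,-0.4,0,0.4],[0,0,-0.7,0,0.4],[0,0,-1,0,0.4],[0,0,-1,0,0.4],[0,0,-0.8,0,0.4],[0,0,0,0,0.4],[0,0,0,0,0.4]]'
python3 - <<'E'
from h import *
to(None)
q=cloud(grab('side')).reshape(-1,3)
k=q[(q[:,0]>.49)&(q[:,0]<.66)&(abs(q[:,1]+.177)<.115)&(q[:,2]>.04)&(q[:,2]<.12)]
A=np.c_[k[:,0]-.57,k[:,1]+.177,np.ones(len(k))]; print(len(k),np.linalg.lstsq(A,k[:,2],rcond=None)[0])
E
```

```text
clock: 33.42
position: [0.4303, -0.1746, 0.2237]
ee_rot: [2.237, 2.205, -0.001]
force: [-0.8, 0.3, -0.4]
width: 0.401
gripper_force: 0.0
t 33.42 tcp [ 0.4303 -0.1746  0.2237] head 89.16 zax [-0.    -0.001 -1.   ] F [-0.8  0.3 -0.4] w 0.401 g 0.0
1829 [0.00121049 0.00116413 0.07917644]
```

```bash
python3 -c "
from cell import sign_off
print(sign_off())"
```

```text
the job is handed in; nothing more can be done
None
```

The blue lens was placed flat in the blue tray and the lid was lowered under control, measured level (fully closed) and let go. I handed the job in at about 33 s of the 64 s allowed; no verdict was returned.

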